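Close the paste pot with its camlock cap

TASK

Close the aluminium paste pot: take the metal camlock cap from the bench and, with both its cam arms still up, push it down fully home on the pot's grooved neck, turned so that neither arm will come down on the two short fittings beside the neck. Then swing the cam arms all the way down, first one while the other stays up, then the other, and let go. Do not tip the cap over, and leave the other things on the bench where they are.

Things in the scene. Friction and masses are not known exactly. Their poses are not given: they have to be found in the camera images.
- pot: Fixed round aluminium paste pot, 160 mm diameter, shoulder up to 85 mm high, with a steel neck rising from its middle to 165 mm and two short upright fittings (points valve_top, vent_top) on the shoulder. Origin: centre of its underside on the bench; z up.
- neck_top (a point): Centre of the flat top of the neck, on its axis, 165 mm above the bench; axes as the pot's. Below it: lip 40 mm diameter, 12 mm high, bevelled at the top; groove 31 mm diameter, 16 mm high; land 40 mm diameter, 25 mm high.
- valve_top (a point): Top of the brass relief valve, 62 mm from the neck's axis, 24 mm diameter, 125 mm above the bench. It stops an arm of the fitted cap that comes down over it; arms lying 40 degrees or more away from both fittings, seen from above, are free.
- vent_top (a point): Top of the steel vent, 58 mm from the neck's axis and 150 degrees round from the valve, 23 mm diameter, 118 mm above the bench. It stops an arm like the valve.
- cap: Loose aluminium camlock cap, about 0.4 kg, standing on the bench open end down. Octagonal, 55 mm across flats (flats face its own +x, -x and every 45 degrees), 47 mm high; top disc 58 mm diameter, from z 38 mm up. Origin: centre of its open lower rim; z up. Cam arms on its +y and -y sides; best gripped by the flats facing +x and -x. Fully home its rim is 127 mm above the bench.
- cap_roof (a point): Centre of the ceiling inside the cap's socket (42.4 mm wide, 38 mm deep), 38 mm above the cap's origin; axes as the cap's. Fully home it meets neck_top.
- seal (a joint): Stiff rubber seal, 28 mm diameter, in the neck's top. 0: it stands 6 mm proud; grows (m) as it is pressed in; at 0.006 it is flush and the cap rests on the lip. Pressing it takes 8 N in all and about 2 N more per 10 mm/s of speed, more than the cap's own weight; it does not spring back.
- cam_a (a joint): Cam arm on the cap's +y side: steel bar 18 mm wide, 8 mm thick. Rad: 0 = points outward and up, 65 degrees above level; grows as it swings outward and down; 1.13 = level; 2.09 = all the way down at its stop, 55 degrees below level. The hinge is stiff (0.06 N m) and stays where it is left. As it comes down a short cam nose enters the neck's groove.
- cam_b (a joint): The same for the arm on the cap's -y side.
- cam_a_tip (a point): Outer end of arm cam_a on the bar's centre line, 57 mm from its pivot (a thin pull ring beyond is not solid). The pivot lies along the cap's x, at cap y 31 mm, z 21 mm.
- cam_b_tip (a point): Outer end of arm cam_b, likewise; its pivot at cap y -31 mm, z 21 mm.
- jug: Bystander: white plastic paste jug with orange screw cap, 80 mm diameter, 150 mm tall, stands beside the pot. Origin: centre of its underside.
- stone: Bystander: flat black round weight, 60 mm diameter, 26 mm high, lies near the cap. Origin: centre of its underside.
- tin: Bystander: small steel can, 44 mm diameter, 50 mm high, stands near the cap. Origin: centre of its underside.
- spool: Bystander: wooden thread spool, 44 mm diameter, 40 mm high. Origin: centre of its underside.
- bottle: Bystander: slim brown glass bottle with black cap, 48 mm diameter, 200 mm tall, stands between the pot and the cap. Origin: centre of its underside.
- folder: Bystander: wooden paper folder (flat bar) 22 x 120 x 14 mm, long side along its own y, lies beside the pot. Origin: centre of its underside.
Mind the look-alikes: they are no part of the job. Of the things that look like the pot, take the one that is farthest from the robot's base at the start.

How it is judged:
On the way, in this order (a step that is already met when the one before it is completed fails the run):
1. the cap is pushed fully home on the neck while both cam arms are still up (z of cap_roof in the frame of neck_top between -0.004 and 0.003 m and horizontal distance between cap_roof and neck_top below 0.004 m and angle between cap's own z axis and vertical below 0.07 rad and value of joint each of cam_a, cam_b below 0.8 rad), for 0.2 s.
2. one cam arm is all the way down while the other is still up, the cap staying home (z of cap_roof in the frame of neck_top between -0.004 and 0.003 m and horizontal distance between cap_roof and neck_top below 0.004 m and angle between cap's own z axis and vertical below 0.07 rad and ((value of joint cam_a above 1.95 rad and value of joint cam_b below 1 rad) or (value of joint cam_b above 1.95 rad and value of joint cam_a below 1 rad))), for 0.2 s.
At the end, for the whole second after the job is handed in: The cap is at rest, fully home on the neck (cap_roof within 3 mm above neck_top and 4 mm sideways, tilted less than 4 degrees), with both cam arms all the way down (cam_a and cam_b above 1.95 rad) (z of cap_roof in the frame of neck_top between -0.004 and 0.003 m and horizontal distance between cap_roof and neck_top below 0.004 m and angle between cap's own z axis and vertical below 0.07 rad and value of joint each of cam_a, cam_b above 1.95 rad and linear speed of cap below 0.02 m/s); the robot touches nothing.
It fails at once if the cap is tipped over (more than 40 degrees) (angle between cap's own z axis and vertical above 0.7 rad).
It fails at once if a bystander is shifted by more than 30 mm (distance of any of jug, stone, tin, spool, bottle, folder from where it was at the start of the episode above 0.03 m).
It fails at once if a bystander is tipped (angle between any of jug, stone, tin, spool, bottle, folder's own z axis and vertical above 0.5 rad).
It also fails if it takes over 69 s, if anything falls off the work surface, if the arm or the gripper's body presses on something with over 40 N, if the wrist force passes 120 N, or if a joint passes its speed limit or range.

ROBOT

A 6-joint arm with a two-finger parallel gripper is mounted at the origin on the work surface. World frame = base frame: x ahead of the robot, y to its left, z up, the work surface at z = 0. Lengths are in m, angles in rad, forces in N, time in s.
With the tool pointing down it reaches from about 0.25 to 0.775 m from the base axis. Payload 4 kg.
Tool frame: the origin (TCP) lies midway between the tips of the shut fingers; the grasp point (between the pads) lies 19 mm behind it; z points along the fingers, y is the direction in which the jaws open and shut (so a half turn about z gives the same grasp; the last joint's range is limited). The gripper opens to 94 mm and grips with 3 to 60 N. Pads are 16 mm wide; open, the fingers measure 119 mm over their backs; the gripper's body (75 mm by 177 mm) begins 78 mm behind the grasp point.
Start: joints at [1.164, 0.087, 1.371, -0, 1.684, -0.103], TCP at [0.165, 0.525, 0.206] pointing down, gripper open.
Joint ranges: [-3.1, 3.1], [-0.76, 2.03], [0.27, 2.55], [-1.08, 4.22], [0.17, 2.65], [-2.57, 2.57]. Speed limits (rad/s): [2.79, 2.79, 3.14, 3.14, 3.14, 3.14].

INTERFACE

Orientations are given as [roll, pitch, yaw] about the fixed x, y, z axes, in that order (R = Rz(yaw) Ry(pitch) Rx(roll)).
In Python, from bench import robot, cams gives the robot as it stands.
- The arm moves only by the tool step_arm, never from a script. Its argument "plan" is a list that holds one entry, the list of rows, each a list of 5 numbers: the shift along the world's x, y, z in mm, then the turn about the world's z in rad, then the opening in per cent of the stroke, from 0 (shut) to 100 (fully open). In form: [[[tx, ty, tz, turn, fingers], ...]]. A call has 1 to 8 rows; each row is the pose to reach, as a shift and turn from the pose commanded when the call began; what a row does not reach only later rows make up. A row lasts 1/12 s, in which the tool goes at most 41.7 mm and 7.16 degrees, less where a joint would pass 70% of its speed; a pose out of reach is approached as far as the arm can. A call with a gripper value outside its range is refused whole. The fingers move at their own pace and stop on an object; the grip force is fixed at half the most. Time passes only in rows, so rows that repeat a pose let the fingers close. It gives the time, the measured TCP pose, the force and the opening at its end, in the units of the state.
- robot.get_obs(): the state, without advancing time (a new reading comes with each control period).
- cams.snapshot(name): name is "scene" or "top" or "wrist"; returns a dict with "frame" (400x640x3 uint8, red, green, blue), "camera_matrix" (3x3 intrinsics, pixels), "origin" and "attitude" of the camera in the world; the wrist camera has in their place "T_tool_cam" (4x4, takes a point from camera to tool coordinates, whose origin is the TCP and whose axes are the flange's). Camera axes: x right, y down, z forward; pixel columns grow to the right and rows downward; lengths in m; the calibration is good to about 2 mm. A picture is of the moment at which its call begins: read the wrist's pose just before it. There is no depth.
- robot.close_job(): hands the job in, once; it reports no verdict.
The state is a dict: "time": time; "joint_positions": joint angles; "qvel": joint speeds; "joint_torque": joint torques, N m; "tool_pos": TCP position; "ee_rot": TCP orientation; "wrist_force": force on the tool from outside, world axes, zero at the start; "wrist_torque": the same for the moment, N m; "width": finger opening in m.
Only numpy, scipy, OpenCV 4.12 (cv2) and the standard library are available. Lean on these libraries where they do the work, as an engineer would, in place of code of your own. Each camera call takes 0.05 s, during which the arm holds its last target. There are 200 camera calls.

## Working session

There is one attempt and no reset: what is moved stays moved. The work goes in short steps, Python scripts to look and compute and a tool call to move; the robot and the scene stay as the last step left them, time stands still between calls to the robot, and variables do not carry over. Pictures are saved under pics/ and viewed, about 8 in all and at most 12, crops included, and the job is handed in when it is done.

Besides the shell and the picture viewer there is one more tool, called after ">>>" by a JSON object that holds its "name" and its "arguments". step_arm: Moves the arm, as the interface text tells. Its arguments: {"type":"object","properties":{"plan":{"type":"array"}},"required":["plan"]}

```bash
mkdir -p pics; cat > h.py <<'E'
import numpy as np, cv2, json
from bench import robot, cams
from scipy.spatial.transform import Rotation as R
def snap(n,f):
    o=robot.get_obs(); s=cams.snapshot(n); cv2.imwrite(f'pics/{f}.png',s['frame'][:,:,::-1])
    K=np.array(s['camera_matrix'])
    if n=='wrist':
        T=np.eye(4);T[:3,:3]=R.from_euler('xyz',o['ee_rot']).as_matrix();T[:3,3]=o['tool_pos'];T=T@np.array(s['T_tool_cam'])
        org,A=T[:3,3],T[:3,:3]
    else:
        org=np.array(s['origin']);A=np.array(s['attitude'])
        if A.shape!=(3,3):print('att',A)
    np.savez(f'pics/{f}.npz',K=K,o=org,A=A); return s
def ray(f,uv,z):
    d=np.load(f'pics/{f}.npz'); v=d['A']@np.linalg.inv(d['K'])@[uv[0],uv[1],1]
    return (d['o']+v*(z-d['o'][2])/v[2])
def proj(f,p):
    d=np.load(f'pics/{f}.npz'); c=d['A'].T@(np.array(p)-d['o']); q=d['K']@c; return q[:2]/q[2]
E
python3 - <<'E'
from h import *
for n in('scene','top'):
    snap(n,n+'0'); d=np.load(f'pics/{n}0.npz'); print(n,d['K'].tolist(),d['o'],d['A'].tolist())
print(robot.get_obs())
E
```

```text
att [-2.16171069  0.02011735  2.02519667]
scene [[424.88141295933656, 0.0, 315.0751226558526], [0.0, 424.88141295933656, 198.25893985889175], [0.0, 0.0, 1.0]] [1.18306888 0.36403173 0.68262793] [-2.1617106930341174, 0.02011735079990795, 2.0251966691599765]
att [-2.94506907 -0.00804578 -1.57136643]
top [[362.6459341032069, 0.0, 319.3683413853889], [0.0, 362.6459341032069, 203.51426141787297], [0.0, 0.0, 1.0]] [0.30059817 0.00869438 1.00325792] [-2.9450690719897006, -0.008045782528627532, -1.5713664284247972]
{'time': 0.1, 'joint_positions': array([ 1.16391904e+00,  8.78265514e-02,  1.37208510e+00, -2.09843852e-05,
        1.68362575e+00, -1.03119026e-01]), 'qvel': array([-0.00165257, -0.00300727, -0.00413484,  0.00028075, -0.00079191,
       -0.00087598]), 'joint_torque': array([ 2.16299661e-03, -3.41252518e+01, -3.03302264e+01,  7.19180075e-02,
        3.04677850e-02, -8.24221706e-05]), 'tool_pos': array([0.16433109, 0.52434967, 0.2044602 ]), 'ee_rot': array([-3.13965609e+00, -1.79440246e-04,  2.83783187e+00]), 'wrist_force': array([0.68564313, 0.70395514, 0.35449264]), 'wrist_torque': array([0.0055102 , 0.01389456, 0.04170657]), 'width': 0.09388177318399837}
```

View pics/scene0.png

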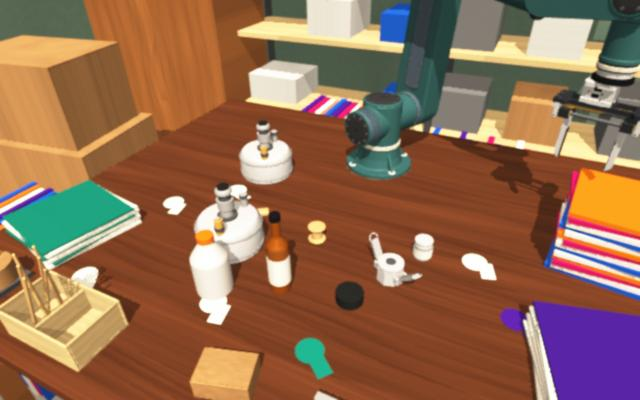

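View pics/top0.png

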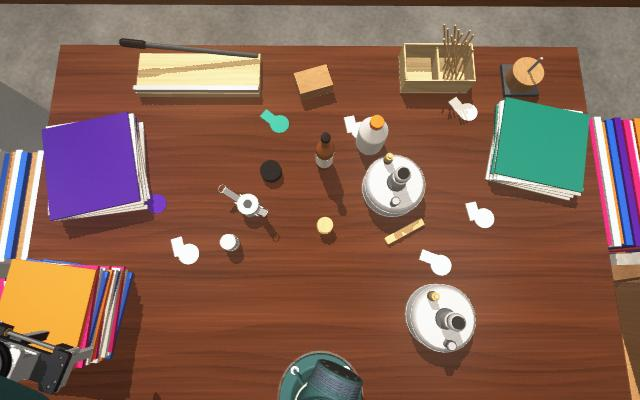

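The scene view shows the cap at about (390,268), the far pot at (230,228), and the bottle between them. In the top view, the cap is at (248,204), the far pot at (394,185) with the brass valve at (389,158) and the vent at (395,202), and the second pot near the base is a look-alike.

```bash
sed -i "s/if A.shape!=(3,3):print('att',A)/if A.shape!=(3,3):A=R.from_euler('xyz',A).as_matrix()/" h.py
cat > z.py <<'E'
import cv2,sys,numpy as np
def crop(f,x,y,w,h,k):
    im=cv2.imread(f'pics/{f}.png')[y:y+h,x:x+w]; im=cv2.resize(im,None,fx=k,fy=k,interpolation=cv2.INTER_CUBIC)
    for i in range(0,w,10):
        cv2.line(im,(i*k,0),(i*k,8),(0,255,255),1); cv2.putText(im,str(x+i),(i*k,18),0,.35,(0,255,255))
    for i in range(0,h,10):
        cv2.line(im,(0,i*k),(8,i*k),(0,255,255),1); cv2.putText(im,str(y+i),(10,i*k+4),0,.35,(0,255,255))
    return im
E
python3 - <<'E'
from h import *; from z import crop
for n in('scene','top'): snap(n,n+'0')
a=crop('top0',212,175,64,70,6);b=crop('top0',360,150,69,70,6)
cv2.imwrite('pics/c1.png',np.hstack([a,b]))
for n,uv,z in [('cap',(247.5,204),.047),('neck',(403,175),.165),('pot',(394,190),.085),('stone',(271,171),.026),('tin',(230,241),.05),('spool',(325,225),.04),('bottle',(325.5,139),.2),('jugcap',(376,122),.15),('valve',(389,158),.125),('vent',(395,202),.118)]: print(n,ray('top0',uv,z).round(3))
E
```

```text
cap [0.489 0.194 0.047]
neck [ 0.537 -0.199  0.165]
pot [ 0.52  -0.193  0.085]
stone [0.588 0.136 0.026]
tin [0.39  0.235 0.05 ]
spool [ 0.434 -0.014  0.04 ]
bottle [ 0.615 -0.012  0.2  ]
jugcap [ 0.68  -0.141  0.15 ]
valve [ 0.593 -0.175  0.125]
vent [ 0.481 -0.187  0.118]
```

View pics/c1.png

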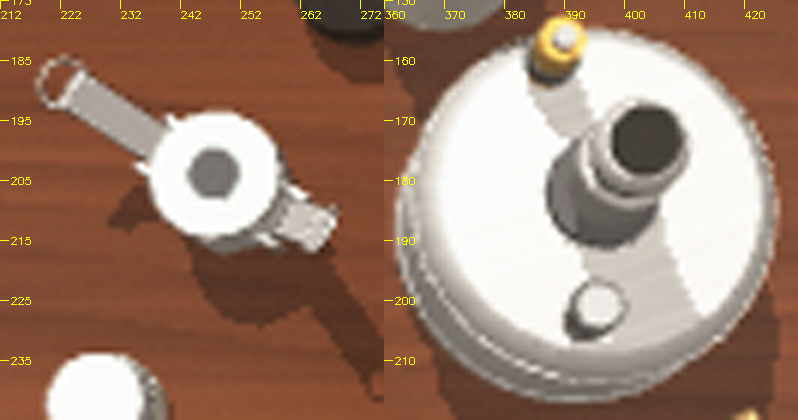

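```bash
cat > m.py <<'E'
from h import *
N=ray('top0',(404,173.2),.168);V=ray('top0',(390.2,156.2),.125);W=ray('top0',(396,200.8),.118);C=ray('top0',(247.6,203.8),.047)
for n,p in(('V',V),('W',W)):
    d=p-N; print(n,p.round(4),np.hypot(*d[:2]).round(4),np.degrees(np.arctan2(d[1],d[0])).round(1))
print('N',N.round(4),'C',C.round(4))
def tip(C,yaw,s,q,L=.057):
    e=np.radians(65)-q; r=.031+L*np.cos(e); return np.array([C[0]-s*np.sin(yaw)*r,C[1]+s*np.cos(yaw)*r,.021+L*np.sin(e)])
if __name__=='__main__':
    from scipy.optimize import least_squares
    L,Rr=(225,189.2),(264,213.5)
    for yd in (-40,-35,-30):
        for q in(0,.3,.6): print(yd,q,*[proj('top0',tip(C,np.radians(yd),s,q)).round(1) for s in(1,-1)],*[proj('scene0',tip(C,np.radians(yd),s,q)).round(1) for s in(1,-1)])
    print(proj('scene0',C))
E
python3 m.py; python3 - <<'E'
from z import *
cv2.imwrite('pics/c2.png',crop('scene0',350,215,90,80,8))
E
```

```text
V [ 0.5982 -0.1784  0.125 ] 0.0613 21.3
W [ 0.484  -0.1899  0.118 ] 0.0581 169.3
N [ 0.5411 -0.2007  0.168 ] C [0.49   0.1935 0.047 ]
-40 0 [230.2 188.7] [261.5 215.3] [405.2 267.6] [377.5 237.1]
-40 0.3 [227.1 186.2] [266.1 219.3] [408.7 275.4] [374.  236.7]
-40 0.6 [225.4 184.9] [269.8 222.7] [411.  283.5] [371.3 238.5]
-35 0 [229.1 190.1] [262.7 213.8] [407.1 266.9] [375.7 237.7]
-35 0.3 [225.7 187.9] [267.6 217.5] [411.1 274.4] [371.8 237.5]
-35 0.6 [223.7 186.9] [271.5 220.6] [413.8 282.3] [368.8 239.4]
-30 0 [228.  191.6] [263.7 212.3] [408.8 266. ] [374.  238.4]
-30 0.3 [224.3 189.8] [268.9 215.6] [413.3 273.3] [369.7 238.4]
-30 0.6 [222.2 189. ] [273.  218.4] [416.4 281. ] [366.4 240.4]
[389.75428231 260.54765063]
```

View pics/c2.png

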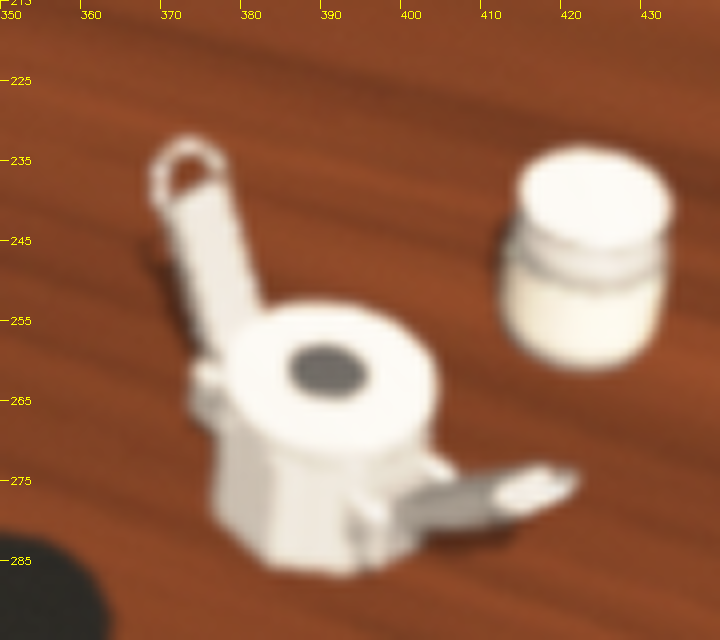

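The close crop shows the cap at (390,261) with both arms up. One is fully raised, with its tip near (375,238); the other, nearer the tin, is slightly lowered, at about 0.3 rad. Cap yaw is about -31°. I'll move above the cap for a closer look.

>>> {"name": "step_arm", "arguments": {"plan": [[[20,-20,5,-0.12,100],[40,-41,10,-0.24,100],[60,-62,15,-0.36,100],[82,-83,15,-0.48,100],[104,-104,15,-0.6,100],[125,-126,15,-0.72,100],[146,-148,15,-0.84,100],[167,-170,15,-0.96,100]]]}}

```text
time: 0.87
tool_pos: [0.3322, 0.3536, 0.2204]
ee_rot: [3.142, 0.0, 1.872]
wrist_force: [-0.0, -0.1, -0.5]
width: 0.0943
```

>>> {"name": "step_arm", "arguments": {"plan": [[[20,-20,0,-0.12,100],[40,-40,0,-0.24,100],[60,-60,0,-0.36,100],[82,-82,0,-0.48,100],[104,-104,0,-0.6,100],[125,-126,0,-0.72,100],[145,-148,0,-0.84,100],[159,-161,0,-0.85,100]]]}}

```text
time: 1.53
tool_pos: [0.4919, 0.1914, 0.2201]
ee_rot: [3.141, 0.001, 1.021]
wrist_force: [0.0, 0.3, 0.2]
width: 0.0942
```

```bash
python3 - <<'E'
from h import *
snap('wrist','w1');o=robot.get_obs();print(o['tool_pos'],o['ee_rot'],o['time'],cams.snapshot('wrist')['T_tool_cam'])
from m import *
print(proj('w1',C))
E
```

```text
[0.49373195 0.18969588 0.21967982] [3.13914870e+00 1.92179795e-03 1.02143780e+00] 1.5833 [[ 9.80898931e-04 -9.71087669e-01 -2.38721127e-01  6.99265923e-02]
 [ 9.99999507e-01  9.88660092e-04  8.72265628e-05 -7.15293932e-04]
 [ 1.51309412e-04 -2.38721095e-01  9.71088161e-01 -1.80238057e-01]
 [ 0.00000000e+00  0.00000000e+00  0.00000000e+00  1.00000000e+00]]
V [ 0.5982 -0.1784  0.125 ] 0.0613 21.3
W [ 0.484  -0.1899  0.118 ] 0.0581 169.3
N [ 0.5411 -0.2007  0.168 ] C [0.49   0.1935 0.047 ]
[319.02136951 185.69924718]
```

View pics/w1.png

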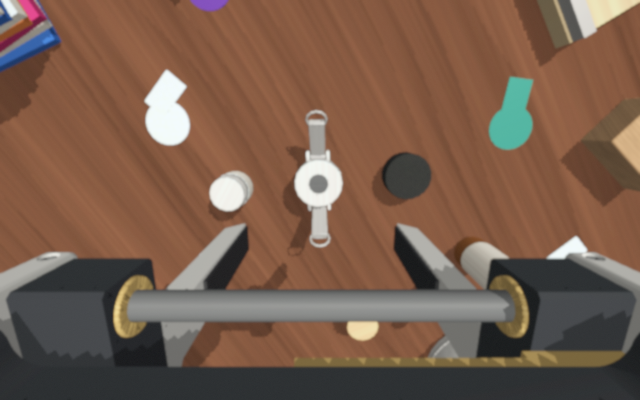

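The wrist view shows the cap at (318.5,184), within 2 px of the prediction. The arms run almost straight up and down in the image, with bar ends near (317,122) and (320,236).

```bash
python3 - <<'E'
from h import *
c=ray('w1',(318.5,184),.047)
for z1,z2 in((.065,.073),(.073,.073)):
    a=ray('w1',(317.3,122),z1);b=ray('w1',(319.8,236),z2);d=a-b
    print(c,a,b,'armdir',np.degrees(np.arctan2(d[1],d[0])),np.hypot(*(a-c)[:2]),np.hypot(*(b-c)[:2]))
print(robot.get_obs()['tool_pos'],np.degrees(robot.get_obs()['ee_rot'][2]))
E
```

```text
[0.49056286 0.19564848 0.047     ] [0.5275726  0.25824688 0.065     ] [0.46202593 0.14586101 0.073     ] armdir 59.74803436351875 0.07272056912834272 0.05738596063165083
[0.49056286 0.19564848 0.047     ] [0.52757874 0.25808941 0.073     ] [0.46202593 0.14586101 0.073     ] armdir 59.71072105902803 0.0725881962973839 0.05738596063165083
[0.49200594 0.1915979  0.21967266] 58.645258299676996
```

>>> {"name": "step_arm", "arguments": {"plan": [[[-1,1,-40,0.02,100],[-1,1,-80,0.02,100],[-1,1,-120,0.02,100],[-1,1,-155,0.02,100],[-1,1,-185,0.02,100],[-1,1,-203,0.02,100],[-1,1,-212,0.02,100],[-1,1,-216,0.02,100]]]}}

```text
time: 2.3
tool_pos: [0.4877, 0.1953, 0.0027]
ee_rot: [-3.139, 0.002, 1.049]
wrist_force: [-0.8, -0.1, -0.5]
width: 0.0941
```

>>> {"name": "step_arm", "arguments": {"plan": [[[0,0,0,0,80],[0,0,0,0,60],[0,0,0,0,50],[0,0,0,0,40],[0,0,0,0,40],[0,0,0,0,40],[0,0,0,0,40],[0,0,0,0,40]]]}}

```text
time: 2.97
tool_pos: [0.4903, 0.1949, 0.0054]
ee_rot: [3.14, -0.001, 1.048]
wrist_force: [0.1, -0.0, 3.5]
width: 0.0571
```

>>> {"name": "step_arm", "arguments": {"plan": [[[0,0,0,0,30],[0,0,0,0,30],[0,0,0,0,30]]]}}

```text
time: 3.22
tool_pos: [0.4903, 0.1949, 0.0054]
ee_rot: [3.14, -0.001, 1.048]
wrist_force: [0.0, -0.6, 5.9]
width: 0.0573
```

```bash
python3 - <<'E'
from h import *
snap('wrist','w2');o=robot.get_obs();print(o['width'],o['wrist_force'],o['wrist_torque'])
E
```

```text
0.05743653323645829 [-0.09472401 -0.70041237  5.14704265] [-0.22364998  0.07845066  0.01616891]
```

View pics/w2.png

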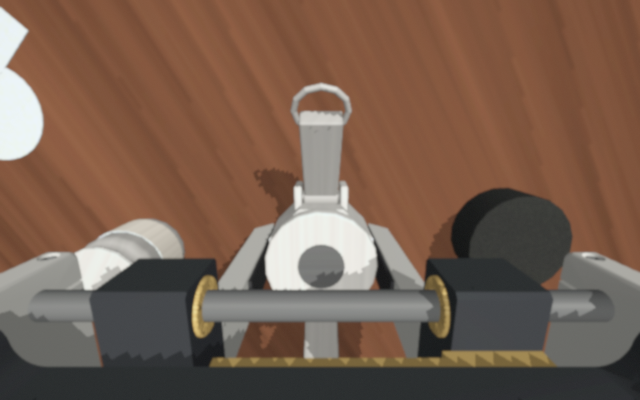

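>>> {"name": "step_arm", "arguments": {"plan": [[[0,0,3,0,30],[0,0,8,0,30],[0,0,15,0,30],[0,0,25,0,30],[0,0,40,0,30],[0,0,40,0,30]]]}}

```text
time: 3.77
tool_pos: [0.4916, 0.1955, 0.0479]
ee_rot: [3.138, -0.004, 1.048]
wrist_force: [0.0, 0.7, -2.9]
width: 0.0575
```

```bash
python3 - <<'E'
from h import *
o=robot.get_obs();print(o['width'],o['wrist_force'],o['wrist_torque'])
from z import crop
snap('wrist','w3');snap('scene','s3');snap('top','t3')
a=crop('s3',330,170,90,110,5);b=crop('w3',225,60,200,270,2)[:540]
cv2.imwrite('pics/c3.png',np.hstack([a[:540],np.pad(b,((0,540-b.shape[0]),(0,0),(0,0)))])[:,:800])
E
```

```text
0.05748388537272577 [ 0.01620919  0.68713952 -2.92280948] [-0.00956958  0.0687242  -0.04301022]
```

View pics/c3.png

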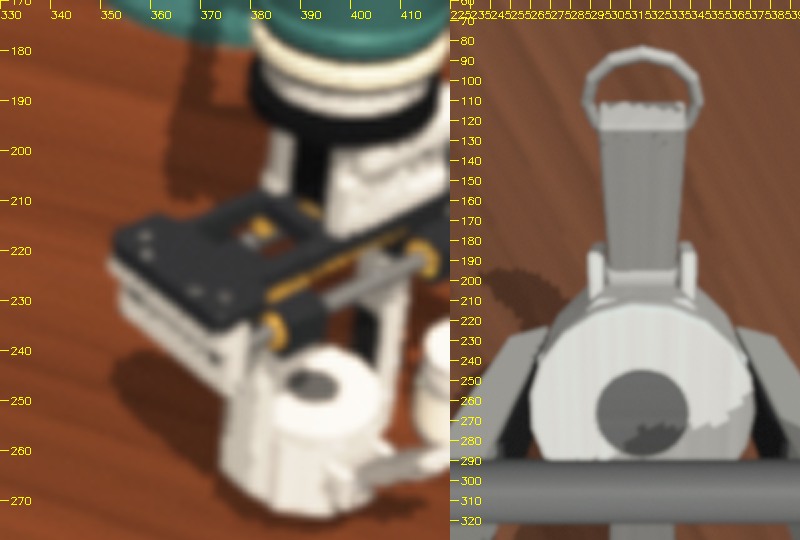

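The cap is lifted upright with the disc in the jaws: the width is 57.4 mm, and the wrist force changed by about the cap's weight. In the crop, the disc is centred near (321.5,266) in the full wrist image. Next I'll carry it high, just past the pot, so the wrist camera sees the neck.

>>> {"name": "step_arm", "arguments": {"plan": [[[0,0,30,0,30],[0,0,60,0.05,30],[0,-5,90,0.1,30],[3,-20,120,0.15,30],[5,-40,150,0.2,30],[8,-65,175,0.28,30],[11,-95,193,0.36,30],[14,-125,200,0.44,30]]]}}

```text
time: 4.58
tool_pos: [0.5045, 0.069, 0.2474]
ee_rot: [3.137, -0.0, 1.493]
wrist_force: [0.4, 0.3, -3.1]
width: 0.057
```

>>> {"name": "step_arm", "arguments": {"plan": [[[3,-32,0,0.06,30],[6,-64,0,0.12,30],[10,-96,0,0.185,30],[13,-128,0,0.185,30],[16,-160,0,0.185,30],[20,-195,0,0.185,30],[23,-230,0,0.185,30],[26,-265,0,0.185,30]]]}}

```text
time: 5.25
tool_pos: [0.529, -0.1966, 0.243]
ee_rot: [-3.14, -0.001, 1.673]
wrist_force: [1.2, -0.2, -4.0]
width: 0.0573
```

>>> {"name": "step_arm", "arguments": {"plan": [[[3,-35,0,0,30],[6,-65,0,0,30],[8,-90,0,0,30],[10,-105,0,0,30],[11,-115,0,0,30],[11,-115,0,0,30],[11,-115,0,0,30]]]}}

```text
time: 5.83
tool_pos: [0.5406, -0.3093, 0.2439]
ee_rot: [-3.141, -0.002, 1.673]
wrist_force: [-0.1, -0.6, -3.9]
width: 0.0572
```

```bash
python3 - <<'E'
from h import *
from z import crop
snap('wrist','w4');o=robot.get_obs();print(o['tool_pos'],o['ee_rot'],o['width'],o['wrist_force'])
cv2.imwrite('pics/c4.png',crop('w4',210,20,240,280,2)[:560])
from m import N,V,W
for p in(N,V,W):print(proj('w4',p))
E
```

```text
[ 0.54070917 -0.30876039  0.24437566] [-3.14150189e+00 -1.36516994e-03  1.67407136e+00] 0.05708435891381588 [-0.08463821 -0.70664701 -4.11734555]
V [ 0.5982 -0.1784  0.125 ] 0.0613 21.3
W [ 0.484  -0.1899  0.118 ] 0.0581 169.3
N [ 0.5411 -0.2007  0.168 ] C [0.49   0.1935 0.047 ]
[335.13619937  79.86559181]
[395.88121723  68.68874826]
[275.20057489  69.69275167]
```

View pics/c4.png

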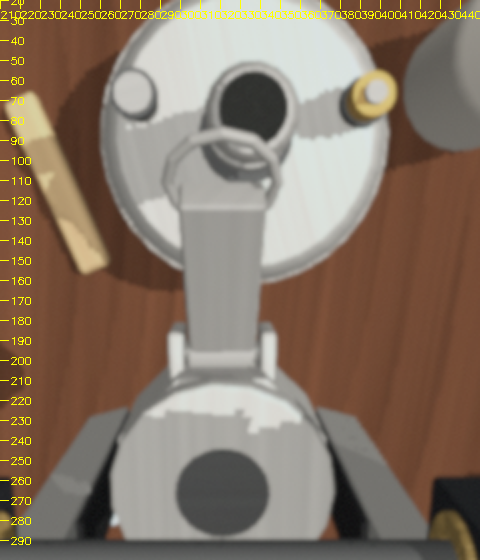

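The wrist image shows the seal centre at about (336.5,72.5), the valve at (398,66.5), the vent at (276.5,65) and the held cap's disc mark at (321,266).

```bash
python3 - <<'E'
from h import *
t=robot.get_obs()['tool_pos']
N=ray('w4',(336.5,72.5),.171);V=ray('w4',(398,66.5),.125);W=ray('w4',(276.5,65),.118)
C=ray('w4',(321,266),t[2]+.042)
print('N',N,'V',V,'W',W,'C-t',C-t)
for p in(V,W):
    d=p-N;print(np.hypot(*d[:2]),np.degrees(np.arctan2(d[1],d[0])))
print('cap at w3', (lambda T:T)(ray('w3',(321.5,266),.047+.042)))
snap('scene','s4');snap('top','t4')
from z import crop
a=crop('s0' if 0 else 'scene0',190,170,70,80,8); cv2.imwrite('pics/c5.png',a)
print(proj('scene0',[.541,-.2007,.171]),proj('scene0',N))
from m import N as M
print(proj('scene0',M))
E
```

```text
N [ 0.54142857 -0.19555158  0.171     ] V [ 0.59982122 -0.17632541  0.125     ] W [ 0.48491984 -0.1855832   0.118     ] C-t [-0.0001398   0.00111618  0.042     ]
0.06147639039391153 18.224473122266865
0.05738122405519981 169.9957120520123
cap at w3 [0.49158011 0.19626001 0.089     ]
[221.01932945 184.73532265] [222.7446862  185.31684442]
V [ 0.5982 -0.1784  0.125 ] 0.0613 21.3
W [ 0.484  -0.1899  0.118 ] 0.0581 169.3
N [ 0.5411 -0.2007  0.168 ] C [0.49   0.1935 0.047 ]
[221.194442   185.86026261]
```

View pics/c5.png

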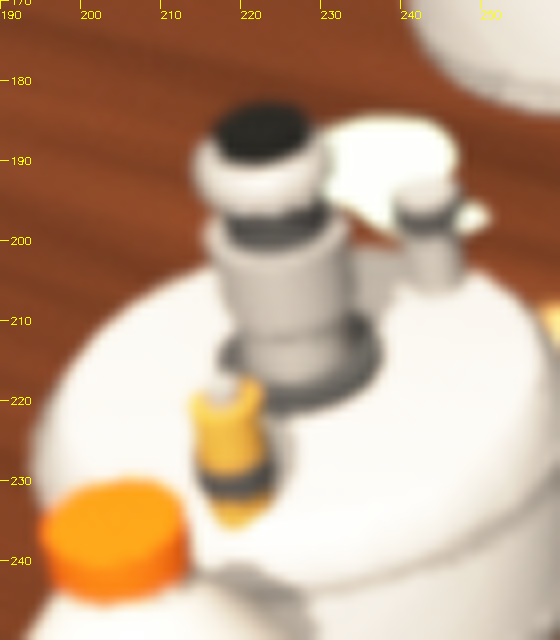

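The scene view's seal top at (223,186) agrees with the wrist-based neck position (222.7,185.3), so I'll use the wrist-relative shift of about +1, +112 mm. Move over the neck, go down to just above the seal, then feel the way down.

>>> {"name": "step_arm", "arguments": {"plan": [[[0,25,0,0,30],[0,55,0,0,30],[1,85,0,0,30],[1,103,0,0,30],[1,112,0,0,30],[1,112,-20,0,30],[1,112,-45,0,30],[1,112,-60,0,30]]]}}

```text
time: 6.65
tool_pos: [0.541, -0.1972, 0.1829]
ee_rot: [-3.141, -0.0, 1.674]
wrist_force: [0.1, -0.6, -4.6]
width: 0.0569
```

>>> {"name": "step_arm", "arguments": {"plan": [[[0,0,-4,0,30],[0,0,-8,0,30],[0,0,-12,0,30],[0,0,-16,0,30],[0,0,-20,0,30],[0,0,-24,0,30]]]}}

```text
time: 7.15
tool_pos: [0.542, -0.1985, 0.1612]
ee_rot: [3.14, 0.001, 1.673]
wrist_force: [0.3, -0.6, -3.5]
width: 0.0573
```

The rim is about 9 mm past the lip top with no side force. I'll continue down.

>>> {"name": "step_arm", "arguments": {"plan": [[[0,0,-4,0,30],[0,0,-8,0,30],[0,0,-12,0,30],[0,0,-16,0,30],[0,0,-19,0,30],[0,0,-21,0,30],[0,0,-22,0,30],[0,0,-23,0,30]]]}}

```text
time: 7.82
tool_pos: [0.5414, -0.1981, 0.1384]
ee_rot: [3.142, 0.0, 1.673]
wrist_force: [-3.4, 1.3, 3.6]
width: 0.0571
```

>>> {"name": "step_arm", "arguments": {"plan": [[[0,0,-1,0,30],[0,0,-2,0,30],[0,0,-3,0,30],[0,0,-4,0,30],[0,0,-5,0,30],[0,0,-6,0,30]]]}}

```text
time: 8.32
tool_pos: [0.5415, -0.1981, 0.1338]
ee_rot: [3.14, 0.001, 1.673]
wrist_force: [-5.0, 1.3, 6.5]
width: 0.0574
```

>>> {"name": "step_arm", "arguments": {"plan": [[[0,0,-1,0,30],[0,0,-2,0,30],[0,0,-3,0,30],[0,0,-3,0,30]]]}}

```text
time: 8.65
tool_pos: [0.5415, -0.1982, 0.1324]
ee_rot: [3.14, 0.001, 1.673]
wrist_force: [-7.9, 2.6, 11.8]
width: 0.0572
```

>>> {"name": "step_arm", "arguments": {"plan": [[[0,0,-1,0,30],[0,0,-2,0,30],[0,0,-3,0,30],[0,0,-4,0,30],[0,0,-4,0,30]]]}}

```text
time: 9.07
tool_pos: [0.5416, -0.1983, 0.1323]
ee_rot: [3.138, 0.003, 1.673]
wrist_force: [-11.7, 4.5, 22.8]
width: 0.0568
```

```bash
python3 - <<'E'
from h import *
from z import crop
for n in('scene','top'):snap(n,n+'5')
a=crop('scene5',190,160,70,80,8);b=crop('top5',380,150,40,80,6)
cv2.imwrite('pics/c6.png',a)
E
```

```text
(no output)
```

View pics/c6.png

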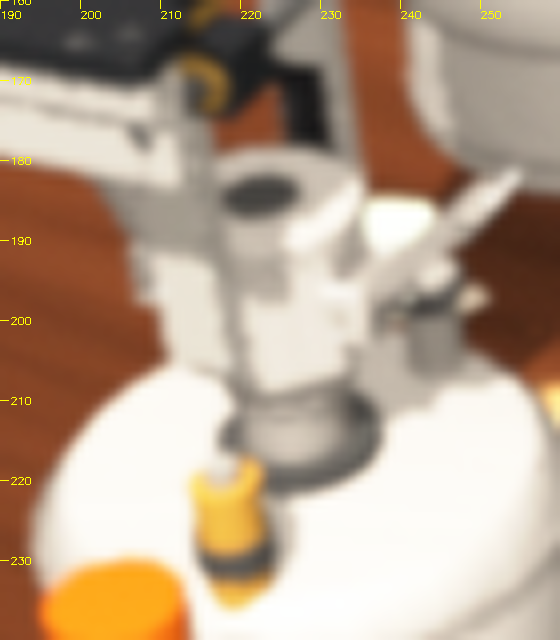

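The cap sits home. Its disc mark at (222.6,184.5) matches the predicted home position, and the motion stopped hard at TCP 0.132. I'll relax the push, open and rise.

>>> {"name": "step_arm", "arguments": {"plan": [[[0,0,3,0,30],[0,0,6,0,30],[0,0,7,0,45],[0,0,7,0,60],[0,0,7,0,75],[0,0,7,0,85],[0,0,7,0,85],[0,0,7,0,85]]]}}

```text
time: 9.83
tool_pos: [0.5415, -0.1982, 0.1309]
ee_rot: [-3.141, -0.0, 1.673]
wrist_force: [-0.6, -0.6, -1.4]
width: 0.0782
```

>>> {"name": "step_arm", "arguments": {"plan": [[[0,0,10,0,85],[0,0,30,0,85],[0,0,60,0,85],[0,0,90,0,85],[0,0,110,0,85],[0,0,118,0,85],[0,0,118,0,50],[0,0,118,0,0]]]}}

```text
time: 10.5
tool_pos: [0.5415, -0.1982, 0.2491]
ee_rot: [-3.141, -0.0, 1.673]
wrist_force: [0.7, -0.0, 0.3]
width: 0.0698
```

```bash
python3 - <<'E'
from h import *
from z import crop
for n in('scene','top','wrist'):snap(n,n[0]+'6')
a=crop('s6',190,160,75,80,5);b=crop('t6',365,130,75,80,5)
cv2.imwrite('pics/c7.png',np.hstack([a,b]));o=robot.get_obs();print(o['tool_pos'],o['wrist_force'],o['width'])
print(proj('s6',[.5415,-.1958,.174]))
E
```

```text
[ 0.54073419 -0.1978063   0.24702674] [0.8543042  0.52168752 0.08689375] 0.05814191054215942
[222.45109358 184.19331335]
```

View pics/c7.png

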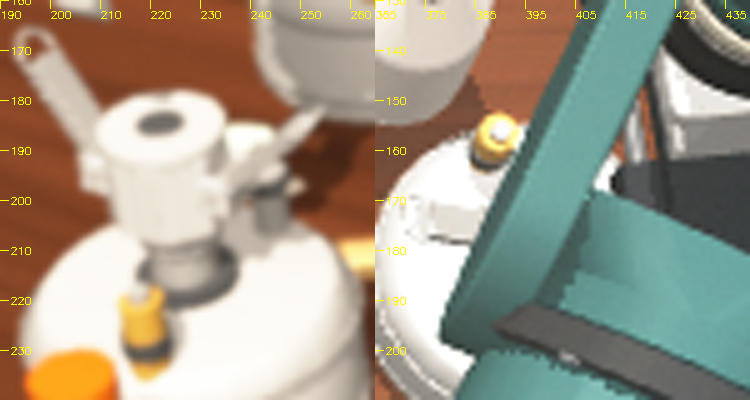

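The cap stays home after release, with both arms up and clear of the valve and vent. I'll shut the fingers and press down the +y arm first.

>>> {"name": "step_arm", "arguments": {"plan": [[[0,0,0,0,0],[0,0,0,0,0],[-2,15,0,0,0],[-4,35,0,0,0],[-5,50,0,0,0],[-5,50,-10,0,0],[-5,50,-25,0,0],[-5,50,-35,0,0]]]}}

```text
time: 11.32
tool_pos: [0.5362, -0.1476, 0.2129]
ee_rot: [-3.141, 0.0, 1.674]
wrist_force: [-0.4, -0.0, 0.0]
width: 0.0046
```

>>> {"name": "step_arm", "arguments": {"plan": [[[0,0,-8,0,0],[0,0,-16,0,0],[0,0,-24,0,0],[0,0,-32,0,0],[0,0,-40,0,0],[0,0,-48,0,0],[0,1,-54,0,0],[0,2,-58,0,0]]]}}

```text
time: 11.98
tool_pos: [0.5366, -0.1457, 0.1561]
ee_rot: [3.141, -0.001, 1.673]
wrist_force: [0.2, 1.6, 2.5]
width: 0.0003
```

>>> {"name": "step_arm", "arguments": {"plan": [[[0,1,-5,0,0],[0,2,-10,0,0],[0,4,-15,0,0],[-1,5,-20,0,0],[-1,7,-25,0,0],[-1,8,-29,0,0],[-1,8,-31,0,0],[-1,8,-33,0,0]]]}}

```text
time: 12.65
tool_pos: [0.5352, -0.1379, 0.1227]
ee_rot: [-3.141, -0.001, 1.673]
wrist_force: [0.8, 0.9, 2.0]
width: 0.0002
```

>>> {"name": "step_arm", "arguments": {"plan": [[[0,0,-2,0,0],[0,0,-3,0,0],[0,0,-3,0,0]]]}}

```text
time: 12.9
tool_pos: [0.5357, -0.1379, 0.1207]
ee_rot: [3.141, -0.001, 1.673]
wrist_force: [0.4, 1.7, 3.6]
width: 0.0005
```

>>> {"name": "step_arm", "arguments": {"plan": [[[0,0,-2,0,0],[0,0,-4,0,0],[0,0,-6,0,0],[0,0,-6,0,0]]]}}

```text
time: 13.23
tool_pos: [0.5364, -0.1372, 0.1161]
ee_rot: [3.139, -0.001, 1.673]
wrist_force: [-0.9, 4.1, 8.2]
width: 0.0004
```

>>> {"name": "step_arm", "arguments": {"plan": [[[0,0,-2,0,0],[0,0,-4,0,0],[0,0,-5,0,0],[0,0,-5,0,0]]]}}

```text
time: 13.57
tool_pos: [0.5372, -0.1365, 0.1131]
ee_rot: [3.136, -0.002, 1.674]
wrist_force: [-1.8, 6.2, 14.4]
width: 0.0008
```

The force rose to 14 N without further swing, so it looks to be at its stop. I'll lift and check.

>>> {"name": "step_arm", "arguments": {"plan": [[[0,0,8,0,0],[0,0,35,0,0],[0,0,70,0,0],[0,0,105,0,0],[0,0,135,0,0],[0,0,140,0,0]]]}}

```text
time: 14.07
tool_pos: [0.5374, -0.1396, 0.2557]
ee_rot: [3.133, 0.006, 1.672]
wrist_force: [0.6, 0.5, 1.2]
width: 0.0003
```

```bash
python3 - <<'E'
from h import *
from z import crop
for n in('scene','top'):snap(n,n[0]+'7')
cv2.imwrite('pics/c8.png',crop('s7',185,155,80,80,7));o=robot.get_obs();print(o['tool_pos'],o['wrist_force'])
C=np.array([.5415,-.1965]);u=np.array([-.1,.995])
for q in(1.75,1.95,2.09):
    e=np.radians(65)-q; print(q,proj('s7',[*(C+u*(.031+.057*np.cos(e))),.148+.057*np.sin(e)]))
print(proj('s7',[.5415,-.1958,.174]))
E
```

```text
[ 0.53621039 -0.13898559  0.25090612] [-0.666255    0.06798887 -1.22785991]
1.75 [255.20470206 211.4840306 ]
1.95 [252.68680315 213.89299894]
2.09 [250.53946572 215.14689791]
[222.45109358 184.19331335]
```

View pics/c8.png

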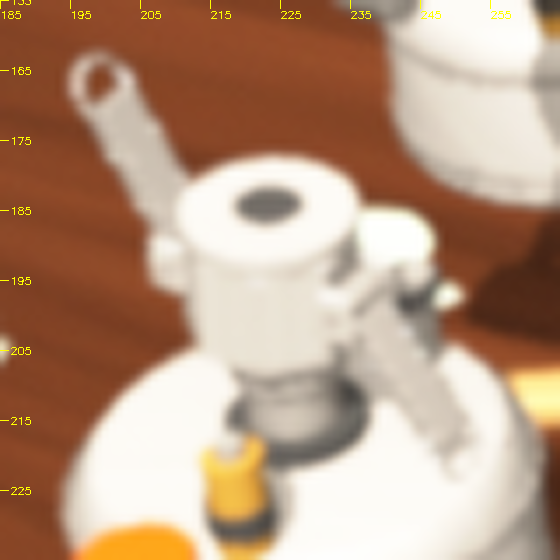

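The +y arm's bar end at about (250,216) matches the prediction for 2.09 rad, and the cap hasn't moved with the other arm still up. Now the -y arm.

>>> {"name": "step_arm", "arguments": {"plan": [[[3,-30,0,0,0],[6,-65,0,0,0],[9,-95,0,0,0],[10,-110,0,0,0],[10,-110,-10,0,0],[10,-110,-30,0,0],[10,-110,-45,0,0],[10,-110,-55,0,0]]]}}

```text
time: 14.83
tool_pos: [0.5461, -0.2524, 0.1971]
ee_rot: [3.138, 0.013, 1.671]
wrist_force: [-4.3, -14.4, 29.0]
width: -0.0
```

>>> {"name": "step_arm", "arguments": {"plan": [[[0,0,-6,0,0],[0,0,-12,0,0],[0,0,-18,0,0],[0,0,-24,0,0],[0,0,-30,0,0],[0,0,-36,0,0],[0,-1,-40,0,0]]]}}

```text
time: 15.42
tool_pos: [0.545, -0.248, 0.1524]
ee_rot: [-3.14, -0.001, 1.674]
wrist_force: [0.9, -2.0, 2.6]
width: 0.0005
```

>>> {"name": "step_arm", "arguments": {"plan": [[[0,-1,-5,0,0],[0,-2,-10,0,0],[0,-4,-15,0,0],[1,-5,-20,0,0],[1,-7,-25,0,0],[1,-8,-30,0,0],[1,-8,-34,0,0],[1,-8,-37,0,0]]]}}

```text
time: 16.08
tool_pos: [0.5469, -0.2585, 0.1179]
ee_rot: [3.141, 0.003, 1.672]
wrist_force: [-0.1, -3.2, 10.0]
width: 0.0
```

>>> {"name": "step_arm", "arguments": {"plan": [[[0,0,-2,0,0],[0,0,-4,0,0],[0,0,-6,0,0],[0,0,-8,0,0],[0,0,-8,0,0]]]}}

```text
time: 16.5
tool_pos: [0.5481, -0.2608, 0.1129]
ee_rot: [3.137, 0.009, 1.672]
wrist_force: [0.7, -6.0, 11.0]
width: 0.0006
```

>>> {"name": "step_arm", "arguments": {"plan": [[[0,0,8,0,0],[0,0,35,0,0],[0,0,70,0,0],[0,0,105,0,0],[0,0,140,0,0],[0,-30,150,0,0],[0,-60,150,0,0],[0,-60,150,0,0]]]}}

```text
time: 17.17
tool_pos: [0.546, -0.3212, 0.258]
ee_rot: [-3.14, 0.001, 1.669]
wrist_force: [-0.6, -0.0, -0.9]
width: 0.0004
```

```bash
python3 - <<'E'
from h import *
from z import crop
for n in('scene','wrist'):snap(n,n[0]+'8')
a=crop('s8',185,155,80,80,5);b=crop('w8',220,0,200,200,2)
cv2.imwrite('pics/c9.png',np.hstack([a,b]));o=robot.get_obs();print(o['tool_pos'],o['wrist_force'])
C=np.array([.5415,-.1965]);u=np.array([-.1,.995])
for s in(1,-1):
  for q in(1.75,1.95,2.09):
    e=np.radians(65)-q; P=[*(C+s*u*(.031+.057*np.cos(e))),.148+.057*np.sin(e)];print(s,q,proj('s8',P),proj('w8',P))
print(proj('s8',[.5415,-.1958,.174]),proj('w8',[.5415,-.1965,.174]))
E
```

```text
[ 0.54592888 -0.31721452  0.25672893] [0.11039754 0.72652351 1.01537398]
1 1.75 [255.20470206 211.4840306 ] [329.33910221 -11.16560293]
1 1.95 [252.68680315 213.89299894] [329.06399196   1.39608785]
1 2.09 [250.53946572 215.14689791] [328.89955676  10.3623097 ]
-1 1.75 [197.6176747  199.46866204] [328.35481459 152.29407001]
-1 1.95 [200.87684054 202.96348643] [328.22041797 144.85355841]
-1 2.09 [203.41819645 205.14314805] [328.15343389 138.98920534]
[222.45109358 184.19331335] [330.535226    63.13545354]
```

The viewer limit is reached, so I'll check the -y arm numerically.

```bash
python3 - <<'E'
import cv2,numpy as np
a=cv2.imread('pics/scene0.png').astype(int);b=cv2.imread('pics/s8.png').astype(int);c=cv2.imread('pics/s7.png').astype(int)
g=lambda i:i.mean(2).astype(int)
print('s8');print(g(b)[190:222:1,192:218]);print('diff s8-s7');print((g(b)-g(c))[190:222:1,192:218])
E
```

```text
s8
[[ 85  84  85  84  84  83  82  80  77  76  74  73  81 121 170 192 188 190
  206 225 238 243 246 248 248 248]
 [ 85  85  85  85  85  84  84  84  84  83  81  81  99 162 221 238 236 229
  219 215 223 230 237 242 245 246]
 [ 84  84  85  85  85  86  86  85  85  85  84  85  97 144 202 228 231 231
  224 216 221 221 223 228 233 235]
 [ 82  84  84  84  85  85  85  86  86  87  86  85  93 125 179 213 220 223
  218 216 224 223 219 219 222 225]
 [ 78  80  80  82  83  84  85  84  85  86  87  87  89 114 170 204 209 212
  213 212 220 224 220 217 219 221]
 [ 75  76  77  79  80  81  83  83  84  85  85  87  88 112 169 204 207 209
  210 208 214 223 224 223 223 223]
 [ 75  75  74  76  76  78  79  80  81  83  83  85  90 120 172 205 211 215
  214 207 212 222 225 224 224 225]
 [ 74  73  73  74  75  75  76  78  78  80  80  83 100 137 175 190 193 197
  198 196 206 220 225 224 224 225]
 [ 75  74  72  73  73  73  75  75  76  78  79  86 115 154 177 175 154 140
  142 162 195 218 225 224 224 225]
 [ 75  74  73  73  73  72  73  73  74  75  80 101 138 169 181 168 131  97
  100 137 183 213 223 225 224 224]
 [ 76  
[... 5191 characters left out ...]
 0   0   0
   -1  -1   0   0   0   0  -1  -1]
 [ -1   1  -1   0  -1   0  -1  -1   0   0  -1   0  -1   0   0   0   0   0
    0  -1  -1   0   0  -1  -1   0]
 [  0   0  -1  -1  -2  -1   0  -1   0   0   0   0   0   0   0   0   0   0
    0   0   0   0   0   0   0  -1]
 [  0   1  -1   0   0  -1  -1   0   0   0   0  -1  -1   0   0   0   0   0
    0   0  -1   0  -1   0   0   0]
 [ -1   0   0   0   0   0   0   0   0   0   0   0   0   0   0   0   0   0
    0  -1   0  -1  -1   0   0  -1]
 [ -2   0  -1  -1  -1  -1  -1   0   0  -1   0  -1  -1  -1  -1   0   0   0
    0   0   0   0  -1  -1   0  -1]
 [ -1   0   1   0   0  -1   0   0   0   0   0  -1   0  -1  -1   0   0  -1
   -1   0  -1  -1   0  -1  -1  -1]]
```

```bash
python3 - <<'E'
from h import *
g=lambda f:cv2.imread(f'pics/{f}.png').mean(2)
m=(g('s8')-g('s7'))[185:225,185:215]>40
C=np.array([.5415,-.1965]);
def box(f,s,q,yaw,l0=.02,l1=.057):
    u=s*np.array([-np.sin(yaw),np.cos(yaw)]);w=np.array([np.cos(yaw),np.sin(yaw)]);e=np.radians(65)-q;P=[]
    for l in(l0,l1):
        for t in(-.004,.004):
            for b in(-.009,.009):
                r=.031+l*np.cos(e)-t*np.sin(e);z=.148+l*np.sin(e)+t*np.cos(e);P.append(proj(f,[*(C+u*r+w*b),z]))
    return cv2.convexHull(np.array(P,np.float32))[:,0]
for q in(1.7,1.85,1.95,2.03,2.09,2.15):
    h=box('s8',-1,q,.1);k=np.zeros((400*4,640*4),np.uint8);cv2.fillConvexPoly(k,(h*4+2).astype(int),1);k=cv2.resize(k.astype(np.float32),(640,400),interpolation=cv2.INTER_AREA)
    print(q,[round(float(np.argmax(k[y]>.5)),0) if (k[y]>.5).any() else None for y in range(196,212,2)])
M=(g('s8')-g('s7'))>40
print('obs',[int(np.argmax(M[y,192:215])+192) for y in range(196,212,2)])
w=g('w8').astype(int);print('col',w[90:180:2,326:331].mean(1).astype(int));print('top',w[0:40:2,326:331].mean(1).astype(int))
d=(w<110)&True; ys,xs=np.nonzero(d[45:85,310:352]);print('mark',xs.mean()+310,ys.mean()+45,len(xs))
for s in(1,-1):
  for q in(1.7,1.95,2.09):
    h=box('w8',s,q,.1);print(s,q,h[:,1].min(),h[:,1].max(),h[:,0].min(),h[:,0].max())
E
```

```text
1.7 [198.0, 195.0, 195.0, None, None, None, None, None]
1.85 [203.0, 201.0, 199.0, 197.0, 198.0, None, None, None]
1.95 [206.0, 204.0, 202.0, 200.0, 198.0, None, None, None]
2.03 [207.0, 205.0, 203.0, 202.0, 200.0, 200.0, None, None]
2.09 [207.0, 206.0, 204.0, 203.0, 202.0, 201.0, None, None]
2.15 [208.0, 206.0, 205.0, 204.0, 203.0, 202.0, 203.0, None]
obs [206, 205, 203, 202, 201, 200, 200, 192]
col [217 217 217 217 215 185 148 186 190 175 151 122 119 117 126 128 128 127
 127 126 126 126 126 126 126 127 152 167 165 135 127 140  95  80  80  80
  81  80  81  80  81  81  80  81  81]
top [ 80  85 144 178 168 163 163 164 164 164 165 165 165 192 216 219 219 219
 219 219]
mark 330.8390804597701 69.79310344827586 174
1 1.7 -18.540464 18.816854 319.82822 339.92194
1 1.95 -3.1371772 24.765608 319.8569 339.58304
1 2.09 5.8051734 28.226032 319.87103 339.41052
-1 1.7 121.51018 156.25487 319.88785 338.33157
-1 1.95 117.50973 147.68613 319.91074 338.115
-1 2.09 114.95397 142.06342 319.92145 338.01935
```

Both the scene silhouette (closest at about 2.03–2.09) and the wrist profile point to the arm being at its stop. Since there's plenty of time, I'll give each arm one more confirming press closer in.

>>> {"name": "step_arm", "arguments": {"plan": [[[0,35,0,0,0],[0,66,0,0,0],[0,66,-40,0,0],[0,66,-80,0,0],[0,66,-115,0,0],[0,66,-128,0,0],[0,66,-136,0,0],[0,66,-140,0,0]]]}}

```text
time: 17.93
tool_pos: [0.5472, -0.2541, 0.1229]
ee_rot: [3.139, 0.009, 1.672]
wrist_force: [-3.6, -7.7, 16.0]
width: 0.0004
```

>>> {"name": "step_arm", "arguments": {"plan": [[[0,0,-2,0,0],[0,0,-4,0,0],[0,0,-5,0,0],[0,0,-5,0,0]]]}}

```text
time: 18.27
tool_pos: [0.5485, -0.2553, 0.1205]
ee_rot: [3.135, 0.012, 1.672]
wrist_force: [-1.6, -8.4, 14.9]
width: 0.0005
```

>>> {"name": "step_arm", "arguments": {"plan": [[[0,0,30,0,0],[0,0,70,0,0],[0,0,110,0,0],[0,0,145,0,0],[-3,40,145,0,0],[-6,75,145,0,0],[-10,108,145,0,0],[-10,108,145,0,0]]]}}

```text
time: 18.93
tool_pos: [0.5357, -0.1367, 0.2598]
ee_rot: [-3.142, -0.004, 1.68]
wrist_force: [1.1, -0.8, -0.5]
width: 0.0004
```

>>> {"name": "step_arm", "arguments": {"plan": [[[0,0,-30,0,0],[0,0,-70,0,0],[0,0,-105,0,0],[0,0,-122,0,0],[0,0,-132,0,0],[0,0,-140,0,0],[0,0,-145,0,0],[0,0,-145,0,0]]]}}

```text
time: 19.6
tool_pos: [0.5373, -0.1392, 0.1183]
ee_rot: [3.138, -0.006, 1.675]
wrist_force: [-3.4, 10.3, 12.6]
width: 0.0007
```

Both presses met the same firm stop: z 0.1205 and 0.118 at about 58 mm radius. I'll retreat clear and check once more.

>>> {"name": "step_arm", "arguments": {"plan": [[[0,0,20,0,0],[0,0,55,0,0],[0,0,95,0,0],[0,0,135,0,0],[0,0,160,0,0],[0,0,170,0,0],[0,0,170,0,0]]]}}

```text
time: 20.18
tool_pos: [0.5377, -0.1434, 0.2882]
ee_rot: [3.135, 0.003, 1.673]
wrist_force: [-0.3, 0.5, 0.0]
width: 0.0006
```

```bash
python3 - <<'E'
from h import *
snap('scene','s9');g=lambda f:cv2.imread(f'pics/{f}.png').mean(2)
M=(g('s9')-g('s7'))>40
print('obs-y',[int(np.argmax(M[y,192:215])+192) for y in range(196,212,2)])
d=np.abs(g('s9')-g('s8'))[175:260,185:265];ys,xs=np.nonzero(d>25);print('changed px on pot since s8',len(xs),(xs.min()+185,xs.max()+185,ys.min()+175,ys.max()+175) if len(xs) else '')
m=(g('s9')[178:192,212:234]<140);ys,xs=np.nonzero(m);print('mark',xs.mean()+212,ys.mean()+178,'exp',proj('s9',[.5415,-.1958,.174]))
# bystanders vs start (robot-free regions)
e=np.abs(g('s9')-g('scene0'))
for n,(x0,y0,x1,y1) in dict(jug=(190,230,235,300),bottle=(262,210,295,295),spool=(305,218,330,245),stone=(333,280,367,312),tin=(412,232,436,262),folder=(255,203,272,220)).items(): print(n,(e[y0:y1,x0:x1]>40).mean().round(3))
o=robot.get_obs();print(o['tool_pos'],o['wrist_force'])
E
```

```text
obs-y [204, 202, 201, 199, 198, 198, 192, 192]
changed px on pot since s8 465 (np.int64(197), np.int64(264), np.int64(175), np.int64(219))
mark 220.75757575757575 182.06060606060606 exp [222.45109358 184.19331335]
jug 0.0
bottle 0.0
spool 0.0
stone 0.0
tin 0.0
folder 0.0
[ 0.53688941 -0.14314916  0.28508102] [ 0.26602413  0.22248814 -0.29750249]
```

```bash
python3 - <<'E'
from h import *
g=lambda f:cv2.imread(f'pics/{f}.png').mean(2)
for f in('s6','s7','s8','s9'):
    G=g(f);m=G[176:196,212:234]<140;n,l,st,c=cv2.connectedComponentsWithStats(m.astype(np.uint8));
    print(f,[(c[i]+[212,176]).round(2).tolist()+[int(st[i,4])] for i in range(1,n) if st[i,4]>8])
    print(f,'band y215:',G[205:222,225].astype(int), 'right bar row212', G[212,235:262].astype(int))
print('top-edge/row', g('s8')[176:182,222].astype(int),g('s9')[170:182,222].astype(int))
print(g('s9')[172:196:2,205:240].astype(int))
cv2.imwrite('pics/c10.png',cv2.imread('pics/s9.png'))
E
```

```text
s6 [[221.44, 177.14, 66], [221.62, 184.05, 21]]
s6 band y215: [230 229 224 198 158 158 173 171 190 198 197 192 171 126 103  97 116] right bar row212 [ 82  95 137 195 232 241 239 238 243 246 247 247 247 247 247 247 246 246
 246 246 243 230 189 166 196 221 223]
s7 [[221.35, 176.72, 43], [222.71, 183.71, 24]]
s7 band y215: [224 222 211 179 158 172 176 170 189 197 198 193 171 127 103  97 116] right bar row212 [ 83  95 136 189 217 220 211 198 199 203 203 201 200 198 202 221 239 245
 246 246 243 230 190 166 197 223 227]
s8 [[221.81, 176.98, 59], [221.38, 183.95, 21]]
s8 band y215: [230 228 219 183 151 160 172 170 189 197 196 192 171 126 102  97 116] right bar row212 [ 81  94 136 194 232 240 234 217 206 205 210 212 209 207 207 209 220 235
 244 246 243 230 189 166 196 222 226]
s9 [[221.12, 176.88, 50], [222.68, 183.86, 22]]
s9 band y215: [228 226 216 184 150 158 172 171 190 197 197 193 171 127 103  98 116] right bar row212 [ 83  94 136 189 217 221 213 200 200 208 210 207 206 204 204 213 233 244
 246 246 243 230 189 167 197 222 227]
top-edge/row [ 55  98 192 243 245 222] [ 81  81  81  81  81 
[... 1069 characters left out ...]
 245 249 249 249 249 248 244 228 196 166 146 143
  150 162 182 212 236 246 249 250 249 249 246 238 228 242 251 252 252]
 [ 84  98 116 120 132 187 234 246 248 249 249 249 249 248 248 246 245 245
  246 246 248 249 249 249 249 249 247 241 222 185 195 242 252 253 253]
 [114 193 235 240 238 229 218 222 234 241 245 248 248 249 249 249 249 249
  249 248 248 247 246 244 239 230 215 191 166 152 169 222 248 252 252]
 [102 153 199 218 224 224 218 219 222 219 223 228 232 235 237 238 239 238
  237 234 232 229 224 220 212 201 183 164 159 161 172 200 226 236 240]
 [107 145 185 203 207 212 210 208 219 223 219 218 221 222 223 226 226 222
  220 219 217 217 221 226 225 219 200 171 169 187 209 223 225 220 212]]
```

The numbers show a problem. The cap slides about 1 mm within its play toward whichever arm was pressed last, and the -y arm seems to have been lifted a little (about 1.85–1.95 rad). I'll turn the gripper 90° and press both arms at once with the open fingers, which keeps the load symmetric.

>>> {"name": "step_arm", "arguments": {"plan": [[[0,-10,0,-0.12,50],[1,-22,0,-0.24,100],[2,-34,0,-0.36,100],[3,-46,0,-0.48,100],[4,-54,0,-0.6,100],[4,-54,0,-0.72,100],[4,-54,0,-0.84,100],[4,-54,0,-0.96,100]]]}}

```text
time: 20.9
tool_pos: [0.5395, -0.1969, 0.2802]
ee_rot: [-3.135, 0.003, 0.706]
wrist_force: [-0.4, -0.1, 0.9]
width: 0.0502
```

>>> {"name": "step_arm", "arguments": {"plan": [[[0,0,0,-0.12,100],[0,0,0,-0.24,100],[0,0,0,-0.36,100],[0,0,0,-0.48,100],[0,0,0,-0.6,100],[0,0,0,-0.61,100],[0,0,-30,-0.61,100],[0,0,-60,-0.61,100]]]}}

```text
time: 21.57
tool_pos: [0.5409, -0.1973, 0.2236]
ee_rot: [3.141, -0.001, 0.106]
wrist_force: [-0.1, -1.4, -0.3]
width: 0.0937
```

>>> {"name": "step_arm", "arguments": {"plan": [[[0,0,-25,0,100],[0,0,-50,0,100],[0,0,-70,0,100],[0,0,-80,0,100],[0,0,-86,0,100],[0,0,-90,0,100],[0,0,-92,0,100]]]}}

```text
time: 22.15
tool_pos: [0.5405, -0.1975, 0.1332]
ee_rot: [3.141, -0.0, 0.103]
wrist_force: [-3.2, 0.1, 4.9]
width: 0.0939
```

>>> {"name": "step_arm", "arguments": {"plan": [[[0,0,-1,0,100],[0,0,-2,0,100],[0,0,-3,0,100],[0,0,-3,0,100]]]}}

```text
time: 22.48
tool_pos: [0.5415, -0.1973, 0.1321]
ee_rot: [3.14, -0.003, 0.103]
wrist_force: [-2.1, 0.3, 5.7]
width: 0.094
```

>>> {"name": "step_arm", "arguments": {"plan": [[[0,0,-1,0,100],[0,0,-2,0,100],[0,0,-3,0,100],[0,0,-3,0,100]]]}}

```text
time: 22.82
tool_pos: [0.542, -0.1976, 0.1317]
ee_rot: [3.139, -0.006, 0.103]
wrist_force: [-4.4, 0.4, 12.2]
width: 0.094
```

>>> {"name": "step_arm", "arguments": {"plan": [[[0,0,-2,0,100],[0,0,-4,0,100],[0,0,-4,0,100]]]}}

```text
time: 23.07
tool_pos: [0.5425, -0.1981, 0.1313]
ee_rot: [3.136, -0.008, 0.104]
wrist_force: [-7.0, 2.5, 23.1]
width: 0.094
```

>>> {"name": "step_arm", "arguments": {"plan": [[[0,0,5,0,100],[0,0,10,0,100],[0,0,25,0,100],[0,0,60,0,100],[0,0,95,0,100],[0,0,130,0,100],[0,0,165,0,100],[0,0,170,0,100]]]}}

```text
time: 23.73
tool_pos: [0.5429, -0.198, 0.3005]
ee_rot: [3.135, -0.012, 0.103]
wrist_force: [-0.2, -0.7, 1.5]
width: 0.0937
```

```bash
python3 - <<'E'
from h import *
snap('scene','s10');g=lambda f:cv2.imread(f'pics/{f}.png').mean(2)
M=(g('s10')-g('s7'))>40
print('obs-y',[int(np.argmax(M[y,192:215])+192) for y in range(196,212,2)])
for f in('s7','s8','s9','s10'):
    G=g(f);m=G[176:196,212:234]<140;n,l,st,c=cv2.connectedComponentsWithStats(m.astype(np.uint8));
    print(f,[(c[i]+[212,176]).round(2).tolist()+[int(st[i,4])] for i in range(1,n) if 8<st[i,4]<40])
    print(G[205,235:262].astype(int).tolist());print(G[212,235:262].astype(int).tolist());print(G[216,235:262].astype(int).tolist())
o=robot.get_obs();print(o['tool_pos'],o['wrist_force'])
E
```

```text
obs-y [207, 205, 204, 203, 202, 201, 201, 192]
s7 [[222.71, 183.71, 24]]
[171, 178, 192, 203, 208, 206, 204, 203, 203, 206, 191, 156, 153, 190, 221, 223, 194, 146, 111, 95, 90, 89, 88, 87, 86, 85, 83]
[83, 95, 136, 189, 217, 220, 211, 198, 199, 203, 203, 201, 200, 198, 202, 221, 239, 245, 246, 246, 243, 230, 190, 166, 197, 223, 227]
[96, 116, 188, 237, 246, 248, 248, 246, 236, 212, 202, 208, 207, 203, 196, 193, 211, 226, 237, 246, 247, 240, 219, 188, 164, 157, 154]
s8 [[221.38, 183.95, 21]]
[172, 181, 190, 198, 206, 210, 211, 210, 209, 209, 206, 192, 177, 208, 231, 226, 193, 145, 110, 95, 90, 87, 88, 86, 85, 84, 83]
[81, 94, 136, 194, 232, 240, 234, 217, 206, 205, 210, 212, 209, 207, 207, 209, 220, 235, 244, 246, 243, 230, 189, 166, 196, 222, 226]
[95, 115, 187, 236, 246, 248, 248, 248, 246, 240, 224, 215, 212, 204, 197, 188, 183, 190, 226, 243, 244, 238, 218, 187, 164, 156, 154]
s9 [[222.68, 183.86, 22]]
[177, 195, 203, 203, 209, 210, 210, 206, 206, 204, 191, 166, 156, 187, 221, 223, 193, 146, 111, 96, 90, 89, 88, 87, 86, 85, 84]
[83, 94, 136, 189, 217, 221, 213, 200, 200, 208, 210, 207, 206, 204, 204, 213, 233, 244, 246, 246, 243, 230, 189, 167, 197, 222, 227]
[96, 115, 187, 237, 246, 248, 248, 247, 240, 222, 206, 205, 210, 210, 204, 193, 189, 219, 238, 244, 246, 240, 218, 188, 163, 156, 153]
s10 [[222.38, 183.95, 21]]
[169, 178, 186, 196, 208, 214, 213, 213, 211, 210, 205, 191, 172, 172, 193, 203, 186, 145, 111, 95, 89, 88, 87, 87, 86, 85, 84]
[77, 93, 136, 189, 221, 232, 231, 215, 203, 204, 212, 214, 212, 210, 210, 211, 216, 227, 239, 245, 243, 231, 190, 166, 197, 222, 227]
[96, 116, 188, 237, 246, 248, 248, 248, 247, 242, 226, 208, 204, 208, 207, 196, 187, 193, 218, 237, 243, 239, 219, 188, 165, 156, 154]
[ 0.54263953 -0.19788796  0.29852811] [-1.06095526  0.14760392  0.58503307]
```

The double press put the -y arm at its stop, and +y now reads about 2.02 (1 px short). One more double press, shifted 1 mm toward -y, should even them out.

>>> {"name": "step_arm", "arguments": {"plan": [[[0,-1,-35,0,100],[0,-1,-70,0,100],[0,-1,-105,0,100],[0,-1,-135,0,100],[0,-1,-155,0,100],[0,-1,-162,0,100],[0,-1,-166,0,100],[0,-1,-170,0,100]]]}}

```text
time: 24.45
tool_pos: [0.5394, -0.1977, 0.1296]
ee_rot: [3.141, -0.0, 0.103]
wrist_force: [-16.9, 8.4, 46.1]
width: 0.0942
```

>>> {"name": "step_arm", "arguments": {"plan": [[[0,0,0,0,100],[0,0,5,0,100],[0,0,12,0,100],[0,0,45,0,100],[0,0,85,0,100],[0,0,125,0,100],[0,0,165,0,100],[0,0,170,0,100]]]}}

```text
time: 25.12
tool_pos: [0.5428, -0.1991, 0.2998]
ee_rot: [3.135, -0.011, 0.103]
wrist_force: [-0.1, -0.2, 2.0]
width: 0.0938
```

```bash
python3 - <<'E'
from h import *
snap('scene','s11');g=lambda f:cv2.imread(f'pics/{f}.png').mean(2)
M=(g('s11')-g('s7'))>40
print('obs-y',[int(np.argmax(M[y,192:215])+192) for y in range(196,212,2)])
for f in('s7','s9','s10','s11'):
    G=g(f);m=G[176:196,212:234]<140;n,l,st,c=cv2.connectedComponentsWithStats(m.astype(np.uint8));
    print(f,[(c[i]+[212,176]).round(2).tolist()+[int(st[i,4])] for i in range(1,n) if 8<st[i,4]<40])
    for r in(212,216,218):print(G[r,235:262].astype(int).tolist())
e=np.abs(g('s11')-g('scene0'))
print((e[230:300,190:235]>40).mean(),(e[210:295,262:295]>40).mean())
E
```

```text
obs-y [206, 205, 204, 203, 202, 201, 200, 192]
s7 [[222.71, 183.71, 24]]
[83, 95, 136, 189, 217, 220, 211, 198, 199, 203, 203, 201, 200, 198, 202, 221, 239, 245, 246, 246, 243, 230, 190, 166, 197, 223, 227]
[96, 116, 188, 237, 246, 248, 248, 246, 236, 212, 202, 208, 207, 203, 196, 193, 211, 226, 237, 246, 247, 240, 219, 188, 164, 157, 154]
[152, 208, 240, 248, 249, 249, 249, 248, 247, 243, 237, 224, 201, 189, 182, 189, 203, 219, 233, 242, 243, 233, 208, 191, 172, 152, 140]
s9 [[222.68, 183.86, 22]]
[83, 94, 136, 189, 217, 221, 213, 200, 200, 208, 210, 207, 206, 204, 204, 213, 233, 244, 246, 246, 243, 230, 189, 167, 197, 222, 227]
[96, 115, 187, 237, 246, 248, 248, 247, 240, 222, 206, 205, 210, 210, 204, 193, 189, 219, 238, 244, 246, 240, 218, 188, 163, 156, 153]
[151, 208, 240, 248, 249, 249, 249, 249, 248, 247, 240, 230, 221, 200, 186, 185, 191, 202, 221, 238, 243, 233, 209, 191, 171, 152, 140]
s10 [[222.38, 183.95, 21]]
[77, 93, 136, 189, 221, 232, 231, 215, 203, 204, 212, 214, 212, 210, 210, 211, 216, 227, 239, 245, 243, 231, 190, 166, 197, 222, 227]
[96, 116, 188, 237, 246, 248, 248, 248, 247, 242, 226, 208, 204, 208, 207, 196, 187, 193, 218, 237, 243, 239, 219, 188, 165, 156, 154]
[151, 208, 240, 248, 249, 249, 249, 249, 248, 248, 247, 242, 232, 212, 184, 182, 187, 192, 205, 220, 227, 218, 198, 188, 171, 152, 140]
s11 [[222.0, 184.0, 19]]
[77, 93, 136, 189, 217, 222, 221, 215, 208, 207, 212, 211, 210, 210, 209, 213, 226, 239, 245, 246, 244, 231, 189, 166, 197, 222, 227]
[95, 115, 188, 237, 246, 248, 248, 248, 246, 241, 229, 215, 214, 213, 207, 197, 184, 193, 228, 243, 243, 239, 218, 188, 164, 156, 154]
[150, 208, 240, 248, 249, 249, 249, 249, 249, 248, 247, 244, 237, 218, 191, 185, 188, 198, 218, 221, 215, 217, 205, 190, 171, 152, 140]
0.0 0.0
```

-y is still at its stop, the cap is centred in its play, and +y is about 2.0. One gentler double press, offset a further 1.5 mm.

>>> {"name": "step_arm", "arguments": {"plan": [[[0,-1.5,-35,0,100],[0,-1.5,-70,0,100],[0,-1.5,-105,0,100],[0,-1.5,-135,0,100],[0,-1.5,-155,0,100],[0,-1.5,-160,0,100],[0,-1.5,-163,0,100],[0,-1.5,-165,0,100]]]}}

```text
time: 25.83
tool_pos: [0.5385, -0.1984, 0.1297]
ee_rot: [-3.139, 0.003, 0.103]
wrist_force: [-12.2, 5.7, 27.9]
width: 0.0938
```

>>> {"name": "step_arm", "arguments": {"plan": [[[0,0,-2,0,100],[0,0,-3,0,100],[0,0,-3,0,100]]]}}

```text
time: 26.08
tool_pos: [0.5388, -0.1985, 0.1297]
ee_rot: [-3.141, 0.001, 0.103]
wrist_force: [-12.6, 7.1, 30.1]
width: 0.0938
```

>>> {"name": "step_arm", "arguments": {"plan": [[[0,0,5,0,100],[0,0,12,0,100],[0,0,45,0,100],[0,0,85,0,100],[0,0,125,0,100],[0,0,160,0,100],[0,0,165,0,100]]]}}

```text
time: 26.67
tool_pos: [0.5426, -0.2006, 0.295]
ee_rot: [3.136, -0.009, 0.103]
wrist_force: [-1.0, -0.2, 2.1]
width: 0.0935
```

```bash
cat > fit.py <<'E'
from h import *
from scipy.optimize import minimize
g=lambda f:cv2.imread(f'pics/{f}.png').mean(2)
def edges(f):  # half-level crossings of -y (bg dark) and +y bar
    G=g(f);o=[]
    for y in range(198,208,2):
        r=G[y,192:212];i=int(np.argmax(r>120));o.append(round(191+i+(120-r[i-1])/(r[i]-r[i-1]),2))
    p=[]
    for y in range(208,217,2):
        r=G[y,240:262];k=int(np.argmin(np.diff(r[:10])))
        i=next((j for j in range(1,12) if r[j]<226),-1);p.append(round(239+i+(r[i-1]-226)/(r[i-1]-r[i]+1e-6),2))
    m=G[176:196,212:234]<140;n,l,st,c=cv2.connectedComponentsWithStats(m.astype(np.uint8));
    return 'mark',[(c[i]+[212,176]).round(2).tolist() for i in range(1,n) if 8<st[i,4]<40],'-y',o,'+y',p
import sys
for f in sys.argv[1:]:print(f,*edges(f))
C0=np.array([.5415,-.1965])
def right(s,q,rows,yaw=.1):
    u=s*np.array([-np.sin(yaw),np.cos(yaw)]);w=np.array([np.cos(yaw),np.sin(yaw)]);e=np.radians(65)-q;P=[]
    for l in(.02,.057):
        for t in(-.004,.004):
            for b in(-.009,.009):P.append(proj('s7',[*(C0+u*(.031+l*np.cos(e)-t*np.sin(e))+w*b),.148+l*np.sin(e)+t*np.cos(e)]))
    h=(cv2.convexHull(np.array(P,np.float32))[:,0]*8).astype(int);k=np.zeros((3200,5120),np.uint8);cv2.fillConvexPoly(k,h,1)
    return [(np.nonzero(k[y*8+4])[0][[0,-1]]/8).round(1).tolist() if k[y*8+4].any() else None for y in rows]
for q in(1.9,2.0,2.09):print(q,'+y',right(1,q,range(208,217,2)))
E
python3 -c "
from h import *;snap('scene','s12')"; python3 fit.py s7 s8 s9 s10 s11 s12; python3 - <<'E'
import cv2
G=cv2.imread('pics/s12.png').mean(2)
for r in(208,210,212,216,218):print(G[r,235:262].astype(int).tolist())
E
```

```text
s7 mark [[222.71, 183.71]] -y [np.float64(210.43), np.float64(210.82), np.float64(189.64), np.float64(190.9), np.float64(207.57)] +y [np.float64(246.08), np.float64(244.48), np.float64(239.45), np.float64(242.14), np.float64(243.43)]
s8 mark [[221.38, 183.95]] -y [np.float64(204.11), np.float64(202.86), np.float64(201.61), np.float64(200.28), np.float64(199.64)] +y [np.float64(242.72), np.float64(259.2), np.float64(241.51), np.float64(243.96), np.float64(244.87)]
s9 mark [[222.68, 183.86]] -y [np.float64(201.84), np.float64(200.32), np.float64(198.77), np.float64(197.48), np.float64(208.38)] +y [np.float64(243.65), np.float64(246.15), np.float64(239.46), np.float64(242.98), np.float64(243.79)]
s10 mark [[222.38, 183.95]] -y [np.float64(204.74), np.float64(203.8), np.float64(202.63), np.float64(201.27), np.float64(200.66)] +y [np.float64(242.61), np.float64(246.5), np.float64(241.33), np.float64(244.0), np.float64(245.0)]
s11 mark [[222.0, 184.0]] -y [np.float64(204.7), np.float64(203.66), np.float64(202.3), np.float64(201.18), np.float64(200.32)] +y [np.float64(242.71), np.float64(25
[... 529 characters left out ...]
 251.6], [246.5, 250.1]]
[159, 172, 180, 187, 190, 194, 204, 210, 211, 210, 210, 210, 213, 218, 232, 243, 246, 245, 241, 222, 170, 134, 136, 155, 172, 176, 178]
[85, 119, 156, 176, 177, 179, 190, 205, 214, 215, 211, 210, 209, 207, 209, 225, 240, 245, 246, 243, 235, 204, 170, 187, 210, 217, 218]
[77, 93, 136, 188, 218, 223, 223, 214, 199, 203, 209, 210, 210, 209, 210, 216, 231, 242, 245, 246, 244, 230, 189, 167, 197, 222, 227]
[96, 116, 187, 237, 246, 248, 248, 248, 246, 239, 221, 209, 211, 211, 208, 199, 191, 198, 220, 236, 242, 239, 218, 187, 164, 157, 154]
[151, 207, 240, 248, 249, 249, 249, 249, 248, 248, 243, 238, 228, 198, 184, 184, 187, 204, 234, 239, 231, 226, 208, 191, 171, 152, 140]
```

I'll check whether the cap tilts or slides between these frames by registering its body between images.

```bash
python3 - <<'E'
from h import *
g=lambda f:cv2.imread(f'pics/{f}.png').mean(2).astype(np.float32)
def reg(a,b,hull):
    A=g(a);B=g(b);W=np.eye(2,3,dtype=np.float32);x0,y0=195,165
    m=np.zeros(B.shape,np.uint8);cv2.fillConvexPoly(m,np.array(hull),255)
    # template=a with mask in input b
    try:
        cc,W=cv2.findTransformECC(A[y0:230,x0:260],B[y0:230,x0:260],W,cv2.MOTION_EUCLIDEAN,(3,300,1e-6),m[y0:230,x0:260],3)
    except cv2.error as e: return 'fail'
    c=np.array([222.5-x0,191-y0,1]);return a,b,round(float(cc),4),'rot(rad, + cw)',round(float(np.arctan2(W[1,0],W[0,0])),4),'shift',(W@c-c[:2]).round(2)
body=[(209,184),(213,179),(222,177),(232,179),(236,184),(233,203),(225,208),(214,205)]
for f in('s7','s8','s9','s10','s11','s12'):print(reg('s6',f,body))
arm=[(238,196),(246,194),(254,215),(252,222),(246,218)]
for f in('s9','s10','s11','s12'):print('+y arm',reg('s7',f,arm))
army=[(204,196),(211,197),(206,207),(200,211),(198,207)]
for f in('s9','s10','s11','s12'):print('-y arm',reg('s8',f,army))
E
```

```text
('s6', 's7', 0.9646, 'rot(rad, + cw)', 0.1347, 'shift', array([ 0.3 , -0.51]))
('s6', 's8', 0.9773, 'rot(rad, + cw)', -0.0393, 'shift', array([ 0.15, -0.46]))
('s6', 's9', 0.9529, 'rot(rad, + cw)', 0.136, 'shift', array([-0.1 , -0.43]))
('s6', 's10', 0.9369, 'rot(rad, + cw)', 0.0594, 'shift', array([ 0.28, -0.26]))
('s6', 's11', 0.9686, 'rot(rad, + cw)', 0.0887, 'shift', array([-0.55, -0.36]))
('s6', 's12', 0.9756, 'rot(rad, + cw)', 0.0106, 'shift', array([-0.13, -0.03]))
+y arm fail
+y arm ('s7', 's10', 0.8926, 'rot(rad, + cw)', 0.2613, 'shift', array([ -3.73, -10.89]))
+y arm fail
+y arm fail
-y arm fail
-y arm ('s8', 's10', 0.86, 'rot(rad, + cw)', -0.0017, 'shift', array([0.34, 1.27]))
-y arm fail
-y arm fail
```

```bash
python3 - <<'E'
from h import *
g=lambda f:cv2.imread(f'pics/{f}.png').mean(2)
def top(f):
    G=g(f);o=[]
    for x in range(211,235):
        c=G[170:196,x];i=len(c)-1-int(np.argmax((c<160)[:14][::-1]))-12
        j=max(k for k in range(0,14) if c[k]<160) ;o.append(170+j+(160-c[j])/(c[j+1]-c[j]))
    return np.array(o)
r=top('s9')
for f in('scene5','s6','s7','s8','s9','s10','s11','s12'):
    t=top(f);print(f,t.round(1).tolist())
E
python3 - <<'E'
import sys;sys.path.insert(0,'.')
import os;os.chdir('.')
from h import *
# predicted upper arc for tilts about x (toward +y)
for t in(-.06,0,.06):
    Rm=R.from_rotvec([-t,0,0]).as_matrix();P=[]
    for a in np.linspace(0,2*np.pi,721): P.append(proj('s7',np.array([.5415,-.1955,.165])+Rm@[.029*np.cos(a),.029*np.sin(a),.009]))
    P=np.array(P);print(t,[round(float(P[np.abs(P[:,0]-x)<.3][:,1].min()),1) if (np.abs(P[:,0]-x)<.3).any() else None for x in range(211,235)])
E
```

```text
scene5 [172.8, 175.6, 181.8, 178.6, 163.7, 176.9, 181.1, 181.4, 180.2, 175.1, 156.2, 144.3, 115.0, 115.3, 154.7, 168.4, 179.8, 178.8, 179.1, 179.4, 179.6, 179.7, 180.0, 180.7]
s6 [181.5, 180.9, 180.4, 179.8, 179.3, 178.9, 178.6, 178.5, 182.6, 181.4, 178.4, 172.2, 173.1, 176.7, 181.4, 177.6, 177.6, 177.8, 178.1, 178.4, 178.7, 179.2, 180.0, 181.2]
s7 [179.6, 180.1, 179.7, 179.2, 178.7, 178.3, 177.8, 177.5, 182.9, 180.5, 171.4, 134.0, 134.0, 110.5, 148.0, 166.7, 182.9, 177.1, 177.4, 177.6, 178.0, 178.5, 179.1, 179.7]
s8 [181.7, 180.8, 180.0, 179.6, 179.2, 178.9, 178.5, 183.0, 181.3, 174.4, 164.6, 170.9, inf, 323.0, 170.3, 177.6, 177.7, 177.8, 178.0, 178.3, 178.7, 179.1, 179.8, 181.4]
s9 [181.7, 180.7, 180.0, 179.4, 178.9, 178.5, 178.2, 177.8, 177.6, 181.2, 174.5, 167.1, 133.3, 154.0, 147.2, 179.0, 177.3, 177.4, 177.5, 177.7, 178.1, 178.5, 179.1, 179.8]
s10 [182.3, 181.4, 180.6, 179.9, 179.4, 179.1, 178.7, 178.4, 182.9, 181.7, 178.5, 170.1, 162.4, 147.2, 173.5, 180.0, 177.5, 177.6, 177.7, 178.0, 178.4, 178.9, 179.5, 180.4]
s11 [181.8, 181.0, 180.4, 179.8, 179.4, 179.1, 178.7, 178.4, 182.
[... 170 characters left out ...]
82.8, 181.6, 178.3, 173.0, 168.9, 176.7, 181.6, 177.6, 177.7, 177.9, 178.2, 178.5, 178.8, 179.3, 180.0, 181.2]
-0.06 [182.9, 182.0, 181.4, 180.8, 180.3, 179.8, 179.5, 179.1, 178.8, 178.5, 178.3, 178.1, 178.0, 177.9, 177.9, 177.8, 177.8, 177.9, 178.0, 178.1, 178.4, 178.7, 179.1, 179.8]
0 [182.4, 181.5, 180.8, 180.2, 179.7, 179.3, 178.9, 178.6, 178.4, 178.1, 178.0, 177.8, 177.7, 177.7, 177.6, 177.6, 177.7, 177.8, 177.9, 178.1, 178.4, 178.8, 179.2, 179.9]
0.06 [181.9, 181.0, 180.3, 179.7, 179.2, 178.8, 178.5, 178.2, 177.9, 177.8, 177.6, 177.5, 177.4, 177.4, 177.4, 177.5, 177.5, 177.7, 177.9, 178.1, 178.4, 178.8, 179.4, 180.1]<stdin>:7: RuntimeWarning: divide by zero encountered in scalar divide
```

The final frame (s12) matches the cap's original home pose (s6) to about 0.1 px, so the cap is level and fully home. The earlier differences were rocking within the play. Both arms read about 2.09 rad. The gripper is well clear, so I'm handing in.

```bash
python3 -c "
from h import *
o=robot.get_obs();print(o['time'],o['tool_pos'],o['wrist_force']);print(robot.close_job())"
```

```text
26.7167 [ 0.54225805 -0.20044077  0.29297235] [0.23598957 0.30229616 0.90610797]
the job is handed in; nothing more can be done
None
```

I handed the job in at 26.7 s with the cap home on the far pot and both cam arms down. One intermediate step, step 2, is likely but not confirmed.

**What I did:** I gripped the cap by its +x and -x sides and turned it so the arms point about 75° away from the valve and vent. I then pushed it down until it stopped hard at the predicted height. I swung the +y arm down first, then the -y arm. Finally I pressed both at once with the open fingers and backed off.

**Last checks:**
- **Cap position:** its upper outline in the last scene image matches the image taken just after seating, to about 0.1–0.2 px.
- **Cam arms:** the -y arm's outline fits the 2.09 rad stop. The +y arm reads about the same, but less surely, because it first read about 0.1 rad short compared with an earlier image and I put that down to cap tilt.
- **Bystanders:** none of the six had moved when I compared all of them at 20 s. At 25 s I rechecked only the jug and bottle, and they were unmoved too.
- **Gripper:** it ended about 12 cm above the cap with close to zero wrist force.

**What disagreed:**
- **Rocking:** each single-arm press rocked the cap slightly toward that arm. It sat tilted, and possibly a few millimetres high, right after the first arm went down, possibly past the step 2 limits.
- **Step 2 (first arm down, cap still home):** I think it was met when the second press began and levelled the cap, with that arm still up. I did not measure the cap in that interval.
- **Force:** one of the double presses peaked at 46 N at the wrist. That is under the 120 N limit and was applied through the fingertips.
- **Pictures:** after the 12-picture limit, all checks were on pixel values rather than by eye.

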